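# Float the hydraulic clamp and take out the filter disc

## Task

Push the red-knobbed hydraulic lever away from you, past its stiff detent, into the float notch so that the yellow clamp arm swings off the white filter disc, and leave it there. Then press down the far edge of the disc so that it tips up and stays leaning in its nest, grip the raised edge, lift the disc out and lay it flat in the blue tray without dropping it from a height. Leave the other things on the bench where they are.

Things in the scene. Friction and masses are not known exactly. Their poses are not given: they have to be found in the camera images.
- valve_lever (a joint): angle of the hydraulic lever, rad: 0 = leaning 0.45 rad to the unit's -x side (towards the robot), 0.45 = upright, end stop 0.94; it grows as the knob is pushed to +x, away from the robot. Starts at 0 to 0.14, moving easily. From 0.43 it is stiff and springs back (at most about 12 N at the knob, near 0.5); past the crest at 0.68 it snaps into the float notch at 0.88 to 0.94 and stays.
- lever_tip (a point): centre of the red ball knob (32 mm diameter) on the lever, 150 mm from the pivot; the steel rod below it is 12 mm thick. The knob is about 187 to 195 mm above the table at first and 202 mm when upright.
- lever_pivot (a point): pivot of the lever, 52 mm above the table, in the blue valve block (84 x 60 mm, top at 58 mm; a white gate 78 mm high stands along both sides of the lever's slot). Axes are the unit's: x = pushing direction of the lever (away from the robot, within 0.25 rad of world x), y = the lever's turning axis, z up. The nest's centre is 160 mm to the -y side.
- float_mark (a point): green mark at the float end (+x) of the lever's gate, 31 mm from the pivot in x, 81 mm above the table; axes as the unit's
- nest (a point): middle of the dark steel pocket (nest), level with its rim 62 mm above the table; axes as the unit's. Pocket inside: x -46.5 to +48.5, y -46.5 to +46.5 mm; walls 9 mm thick. The disc lies on a shelf 12 mm below the rim that reaches from the -x wall to x = +3 mm only; the rest (+x side, far from the robot) is a well 52 mm deep under the disc.
- nest_well (a point): point above the well, 34 mm to +x of the nest's middle, at rim level: the disc's far edge zone. Pressed straight down here (a few N, fingertips to 37 mm below the rim) with the clamp clear, the disc tips over the shelf's end and, past about 45 degrees, stays leaning steeply (about 60 degrees) with its -x edge raised about 25 mm above the rim, free on both faces.
- clamp_pad (a point): top of the free end of the yellow clamp arm (18 mm wide, 18 mm above the rim), which lies over the disc at first and swings with the lever (2.35 times its angle), to point away to +x, -y outside the nest in float. Its post, 22 mm thick and 22 mm above the rim, stands 69 mm to the -y side of the nest's middle.
- disc_center (a point): centre (half-way up) of the white ceramic filter disc, 90 mm diameter, 12 mm thick, about 0.2 kg; its z axis is the disc's axis. At first it lies flat in the nest, its top flush with the rim, with 1.5 to 3.5 mm play all round, so that it cannot be gripped.
- tray_blue_in (a point): centre of the inner floor, 4 mm above the table, of the blue tray; inside 172 x 172 mm, outside 180 x 180 mm, walls 4 mm, rim 28 mm above the table; axes along its sides, z up. The tray is fixed. It stands left or right of the unit; a white tray of the same size is on the other side.
- old_disc: bystander: brown old disc, 60 mm diameter, 10 mm thick, lying in the white tray; origin at its underside
- wrench: bystander: steel wrench 160 mm long lying flat on the table between the robot and the unit; origin at its underside's middle
- beaker: bystander: clear beaker, 68 mm diameter, 85 mm high; origin at its underside
- jar: bystander: amber jar, 64 mm diameter, 75 mm high; origin at its underside
- pump_bottle: bystander: white pump dispenser bottle, 73 mm diameter, 190 mm high; origin at its underside
- filter_box: bystander: cardboard box 90 x 130 x 70 mm; origin at its underside
Mind the look-alikes: they are no part of the job. Of the things that look like the part that bears disc_center, the largest one is meant.

How it is judged (in metres and radians):
On the way, in this order (a step that is already met when the one before it is completed fails the run):
1. the lever is in its float notch (value of joint valve_lever above 0.82 rad), for 0.2 s.
2. the disc leans in its nest, tipped by more than 40 degrees (angle between disc_center's own z axis and vertical between 0.7 and 2.44 rad and horizontal distance between disc_center and nest below 0.045 m and height (world z) of disc_center below 0.085 m), for 0.2 s.
3. the disc has been lifted clear of the nest in the gripper (height (world z) of disc_center above 0.115 m and distance between the grasp point and disc_center below 0.08 m), for 0.1 s.
At the end, for the whole second after the job is handed in: The lever stays in the float notch (above 0.82 rad); the white disc lies flat in the blue tray (either face up, within 0.1 rad of level, its centre within 45 mm of the tray's centre along both sides of the tray and less than 12 mm above its floor), which is anywhere on the tray's floor (value of joint valve_lever above 0.82 rad and x of disc_center in the frame of tray_blue_in between -0.045 and 0.045 m and y of disc_center in the frame of tray_blue_in between -0.045 and 0.045 m and z of disc_center in the frame of tray_blue_in below 0.012 m and angle between the z axis of disc_center and the z axis of tray_blue_in, either way round below 0.1 rad); the robot touches nothing.
It fails at once if the disc is dropped or thrown: out of the gripper while more than 115 mm above the table (height (world z) of disc_center above 0.115 m and distance between the grasp point and disc_center above 0.1 m).
It fails at once if another loose thing on the bench is moved by more than 30 mm (distance of any of old_disc, wrench, beaker, jar, pump_bottle, filter_box from where it was at the start of the episode above 0.03 m).
It also fails if it takes over 64 s, if anything falls off the work surface, if the arm or the gripper's body presses on something with over 40 N, if the wrist force passes 120 N, or if a joint passes its speed limit or range.

## Robot

A 6-joint arm with a two-finger parallel gripper is mounted at the origin on the work surface. World frame = base frame: x ahead of the robot, y to its left, z up, the work surface at z = 0. Lengths are in m, angles in degrees, forces in N, time in s.
With the tool pointing down it reaches from about 0.3 to 0.75 m from the base axis. Payload 8.5 kg.
Tool frame: the origin (TCP) lies between the finger pads; the fingertips stand 14 mm ahead of it and the grasp point (between the pads) lies 5 mm behind it; x points along the fingers, z is the direction in which the jaws open and shut, and the axes are right-handed (so a half turn about x gives the same grasp; the last joint's range is limited). The gripper opens to 85 mm and grips with 20 to 120 N. Pads are 22 mm wide; open, the fingers measure 114 mm over their backs; the gripper's body (76 mm by 85 mm) begins 54 mm behind the grasp point. The pads swing forward as they close: fully open they stand 13 mm farther back than shut.
Start: joints at [-84.528, 21.807, 74.336, -0, 83.858, -12.336], TCP at [0.168, -0.524, 0.245] pointing down, gripper open.
Joint ranges: [-178.18, 178.18], [-50.72, 133.34], [12.68, 142.11], [-81.47, 261.47], [9.98, 163.14], [-165.26, 165.26]. Speed limits (degrees/s): [136.94, 136.94, 180, 180, 180, 180].

## Interface

Orientations are given as a 3x3 rotation matrix whose columns are the frame's x, y, z axes.
In Python, from rig import env gives the robot as it stands.
- The arm moves only by the shell command python3 -m jog 'ROWS' [FORCE]. ROWS is JSON, a list of rows, each a list of 5 numbers: the opening, from -1 (shut) to 1 (fully open), so that 0 is half open, then the shift along the tool's x, y, z in m, then the turn about the tool's x in rad. In form: [[claw, dx, dy, dz, yaw], ...]. A call has 1 to 20 rows; each row is the pose to reach, as a shift and turn from the pose commanded when the call began, along the tool's axes at that moment; what a row does not reach only later rows make up. A row lasts 1/10 s, in which the tool goes at most 50 mm and 8.59 degrees, less where a joint would pass 70% of its speed; a pose out of reach is approached as far as the arm can. A call with a gripper value outside its range is refused whole. The fingers move at their own pace and stop on an object; FORCE is the grip in N (left out, the last holds). Time passes only in rows, so rows that repeat a pose let the fingers close. It gives the time, the measured TCP pose, the force and the opening at its end, in the units of the state.
- env.observe(): the state, without advancing time (a new reading comes with each control period).
- env.get_image(name): name is "side" or "top" or "wrist"; returns the picture (420x560x3 uint8, red, green, blue); there is no depth.
- env.camera_model(name): a dict with "fx", "fy", "cx", "cy" (pixels), "k1" (the pictures are not rectified: a ray, as slopes to the right and down, at radius r is drawn at 1 + k1 r^2 times it, then the intrinsics apply), "origin" and "orientation" of the camera in the world. Camera axes: x right, y up, looking along -z (the intrinsics and any distortion apply to the point x, -y, -z); pixel columns grow to the right and rows downward; lengths in m; the calibration is good to about 2 mm. A picture is of the moment at which its call begins: read the wrist's pose just before it. camera_model takes no time and is no camera call; for the wrist camera it gives the pose at the moment of the call.
- env.close_job(): hands the job in, once; it reports no verdict.
The state is a dict: "time_s": time; "q": joint angles; "qvel": joint speeds; "joint_efforts": joint torques, N m; "position": TCP position; "tool_rot": TCP orientation; "ft_force": force on the tool from outside, world axes, zero at the start; "wrist_torque": the same for the moment, N m; "grip_width": finger opening in m.
Only numpy, scipy, OpenCV 4.12 (cv2) and the standard library are available. Lean on these libraries where they do the work, as an engineer would, in place of code of your own. Each camera call takes 0.05 s, during which the arm holds its last target.

## Working session

There is one attempt and no reset: what is moved stays moved. The work goes in short steps, Python scripts to look and compute and a shell command to move; the robot and the scene stay as the last step left them, time stands still between calls to the robot, and variables do not carry over. Pictures are saved under pics/ and viewed, and the job is handed in when it is done.

```bash
ls; mkdir -p pics; cat > h.py <<'E'
import numpy as np, cv2
from rig import env
def snap(n,f):
    m=env.camera_model(n); im=env.get_image(n); cv2.imwrite('pics/'+f,im[:,:,::-1]); return im,m
def ray(m,u,v):
    p=np.array([(u-m['cx'])/m['fx'],(v-m['cy'])/m['fy']]); s=p.copy()
    for _ in range(30): s=p/(1+m['k1']*(s@s))
    d=np.array(m['orientation'])@np.array([s[0],-s[1],-1.0]); return np.array(m['origin']),d
def onz(m,u,v,z):
    o,d=ray(m,u,v); return o+d*(z-o[2])/d[2]
def proj(m,P):
    c=np.array(m['orientation']).T@(np.array(P)-np.array(m['origin'])); s=np.array([c[0],-c[1]])/-c[2]
    s=s*(1+m['k1']*(s@s)); return s*[m['fx'],m['fy']]+[m['cx'],m['cy']]
def tri(m1,p1,m2,p2):
    o1,d1=ray(m1,*p1);o2,d2=ray(m2,*p2); d1/=np.linalg.norm(d1);d2/=np.linalg.norm(d2)
    A=np.stack([d1,-d2],1); t=np.linalg.lstsq(A,o2-o1,rcond=None)[0]
    a,b=o1+t[0]*d1,o2+t[1]*d2; return (a+b)/2,np.linalg.norm(a-b)
E
python3 - <<'E'
from h import *
import json
for n in('top','side','wrist'):
    im,m=snap(n,n+'0.png'); print(n,{k:np.round(v,3).tolist() for k,v in m.items()})
s=env.observe(); print(s)
E
```

```text
pics
top {'fx': 518.315, 'fy': 518.315, 'cx': 278.293, 'cy': 207.602, 'k1': -0.199, 'origin': [0.325, -0.0, 1.445], 'orientation': [[-0.014, 0.985, -0.174], [-0.999, -0.019, -0.027], [-0.03, 0.174, 0.984]]}
side {'fx': 474.842, 'fy': 474.842, 'cx': 273.689, 'cy': 208.41, 'k1': -0.143, 'origin': [0.46, 0.748, 0.785], 'orientation': [[-0.99, 0.087, -0.111], [-0.141, -0.651, 0.746], [-0.008, 0.754, 0.657]]}
wrist {'fx': 307.846, 'fy': 307.846, 'cx': 280.97, 'cy': 207.182, 'k1': -0.009, 'origin': [0.241, -0.5, 0.373], 'orientation': [[0.306, 0.909, 0.283], [-0.952, 0.293, 0.091], [-0.0, -0.298, 0.955]]}
{'time_s': 0.15, 'q': array([-8.45296326e+01,  2.18326128e+01,  7.43709277e+01, -7.33669966e-04,
        8.38586319e+01, -1.23330632e+01]), 'qvel': array([ 0.01312544, -0.056985  , -0.10336738, -0.07023646,  0.01881754,
        0.04243582]), 'joint_efforts': array([ 3.64473221e-03, -4.48625171e+01, -2.31342870e+01, -6.32894125e-05,
        3.83323772e-03, -1.85340434e-05]), 'position': array([ 0.16816372, -0.52344959,  0.24487168]), 'tool_rot': array([[-1.16118237e-04,  9.52110679e-01,  3.05753562e-01],
       [ 1.07895643e-03,  3.05753505e-01, -9.52110093e-01],
       [-9.99999411e-01,  2.19337425e-04, -1.06278950e-03]]), 'ft_force': array([-1.03640418,  0.84428394,  0.67314804]), 'wrist_torque': array([-0.00053865,  0.01173726,  0.00796335]), 'grip_width': 0.08527606927892632}
```

View pics/top0.png

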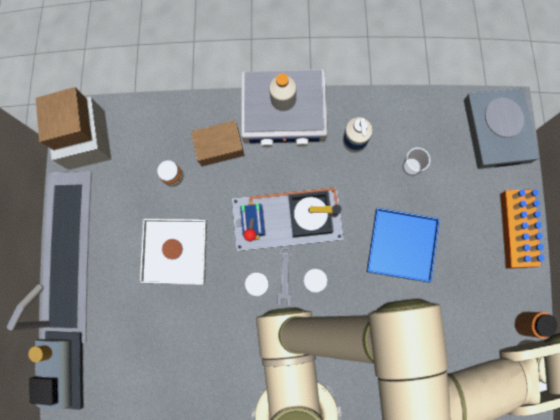

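View pics/side0.png

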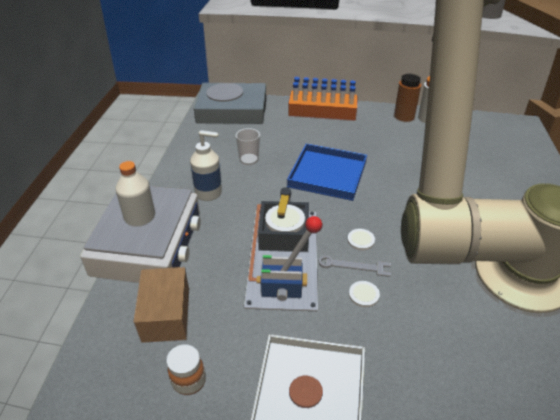

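View pics/wrist0.png

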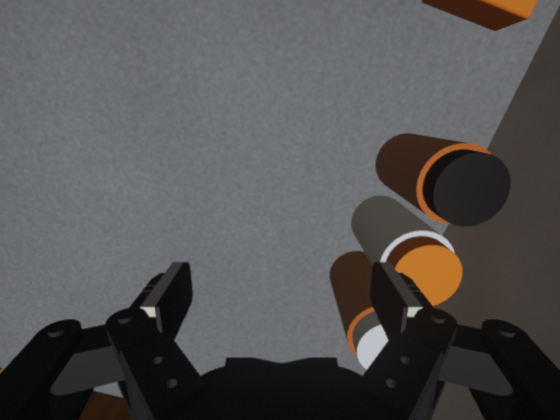

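Top view: the unit is at about (290,218), with the red knob at (250,235) and the white disc in its dark nest at (311,214). The blue tray is at (403,245) and the white tray with the brown disc at (173,250). There are three white discs: (256,284) and (315,280) lie on the table and are smaller, while (311,214) is in the nest. I'll measure them now.

```bash
cat > m1.py <<'E'
from h import *
mt=env.camera_model('top'); ms=env.camera_model('side')
T=cv2.imread('pics/top0.png');S=cv2.imread('pics/side0.png')
def cents(im,lo,hi,amin=15,box=None):
    h=cv2.cvtColor(im,cv2.COLOR_BGR2HSV); k=cv2.inRange(h,lo,hi)
    if box: z=np.zeros_like(k); x0,y0,x1,y1=box; z[y0:y1,x0:x1]=k[y0:y1,x0:x1]; k=z
    n,l,st,c=cv2.connectedComponentsWithStats(k)
    return [(c[i].round(1),st[i].tolist()) for i in range(1,n) if st[i,4]>=amin],l
rt,_=cents(T,(0,190,120),(8,255,255)); rs,_=cents(S,(0,190,120),(8,255,255))
print('red',rt,rs)
print('green',cents(T,(45,80,50),(85,255,255),3,(225,180,350,260))[0],cents(S,(45,80,50),(85,255,255),3,(240,190,330,310))[0])
print('blue')
h=cv2.cvtColor(T,cv2.COLOR_BGR2HSV);k=cv2.inRange(h,(100,150,60),(125,255,255));k[:,:360]=0
cs,_=cv2.findContours(k,cv2.RETR_EXTERNAL,cv2.CHAIN_APPROX_NONE);c=max(cs,key=cv2.contourArea)
b=cv2.boxPoints(cv2.minAreaRect(c));P=np.array([onz(mt,*p,0.028) for p in b]);print(b.round(1).tolist(),P.round(3).tolist(),P.mean(0).round(4),np.linalg.norm(np.diff(P,axis=0),axis=1))
w=cents(T,(0,0,190),(180,60,255),30,(225,180,350,300));print('white',w[0])
print('yellow',cents(T,(18,120,100),(32,255,255),3,(225,180,350,260))[0])
cv2.imwrite('pics/tz0.png',cv2.resize(T[175:300,220:350],None,fx=6,fy=4.8*1,interpolation=3)[:600])
cv2.imwrite('pics/sz0.png',cv2.resize(S[180:320,235:335],None,fx=4.2,fy=4.2,interpolation=3))
E
python3 m1.py
```

```text
red [(array([249.4, 234.6]), [245, 230, 10, 10, 80])] []
green [(array([257.1, 206.2]), [256, 203, 3, 7, 18]), (array([242.7, 207.5]), [241, 205, 4, 6, 19])] [(array([266.5, 256. ]), [263, 255, 8, 3, 24]), (array([265.4, 270.4]), [261, 269, 10, 4, 31])]
blue
[[366.3999938964844, 271.3999938964844], [376.3999938964844, 208.3000030517578], [439.70001220703125, 218.3000030517578], [429.79998779296875, 281.3999938964844]] [[0.394, -0.2, 0.028], [0.568, -0.235, 0.028], [0.537, -0.413, 0.028], [0.362, -0.375, 0.028]] [ 0.4652 -0.3055  0.028 ] [0.1778066  0.18140723 0.17895671]
white [(array([331.4, 198.5]), [330, 192, 5, 13, 35]), (array([238.5, 207.5]), [233, 197, 15, 28, 187]), (array([281.2, 227.1]), [235, 197, 108, 53, 1908]), (array([309.3, 213.9]), [295, 197, 32, 33, 715]), (array([315. , 280.1]), [304, 269, 23, 24, 440]), (array([256.1, 283.8]), [245, 273, 23, 23, 439])]
yellow [(array([321.3, 209. ]), [310, 206, 23, 7, 122]), (array([257., 237.]), [256, 236, 3, 3, 7])]
```

View pics/tz0.png

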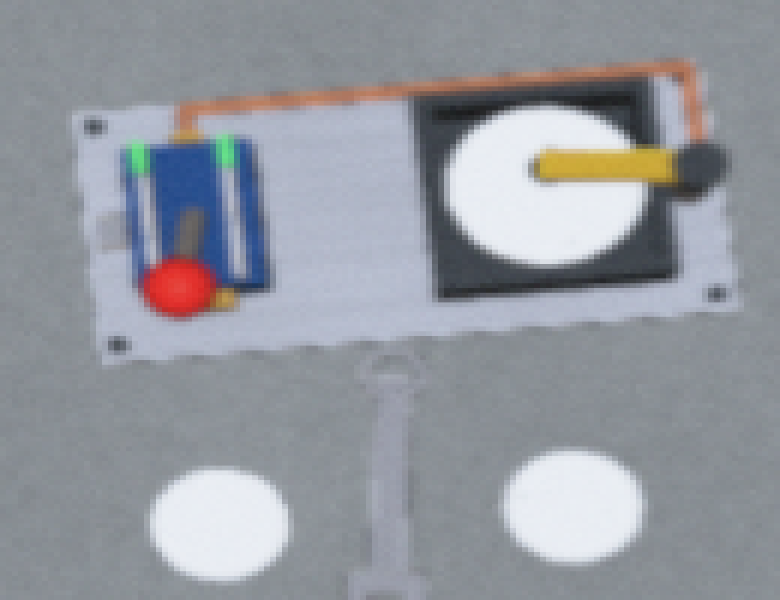

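View pics/sz0.png

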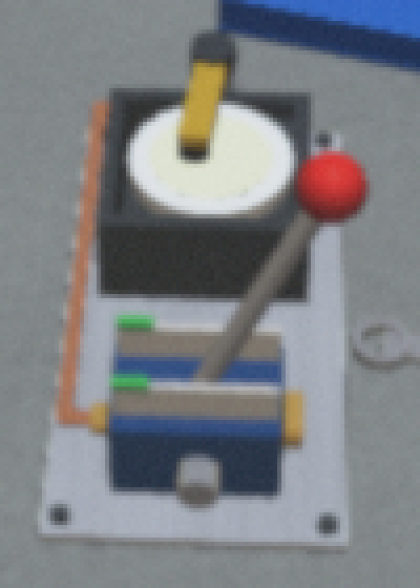

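The enlarged crop shows three white discs: the nest one, about 33 px wide at (309,214), and two 23 px ones on the table at (256,284) and (315,280). The nest disc is the largest and lies under the yellow clamp, so it is the one meant. Next I'll locate the knob, nest and green marks.

```bash
cat >> m1.py <<'E'
print('-----')
hs=cv2.cvtColor(S,cv2.COLOR_BGR2HSV); k=cv2.inRange(hs,(0,170,90),(10,255,255))|cv2.inRange(hs,(172,170,90),(180,255,255)); k[:,:295]=0;k[:200]=0;k[245:]=0;k[:,335:]=0
n,l,st,c=cv2.connectedComponentsWithStats(k);i=1+np.argmax(st[1:,4]);ps=c[i];print('side red',ps,st[i])
kn,e=tri(mt,rt[0][0],ms,ps);print('knob',kn.round(4),e)
g1=[onz(mt,257.1,206.2,.08),onz(mt,242.7,207.5,.08)];print('green',np.round(g1,4),(sum(g1)/2).round(4)); 
for a,b in(((257.1,206.2),(266.5,256)),((242.7,207.5),(265.4,270.4))):
    p,e=tri(mt,a,ms,b);print('gtri',p.round(4),e)
# baseplate corners from bolts in zoomed (fx6, fy4.8)
bt=[(94,126),(118,345),(717,292)]
B=np.array([onz(mt,220+(x+.5)/6-.5,175+(y+.5)/4.8-.5,.008) for x,y in bt]);print('bolts',B.round(4))
# nest outer rim corners at z .062
nt=[(413,97),(437,299),(676,277),(655,75)]
N=np.array([onz(mt,220+(x+.5)/6-.5,175+(y+.5)/4.8-.5,.062) for x,y in nt]);print('nest',N.round(4),N.mean(0).round(4))
d=N[0]-N[1];d2=N[3]-N[2];dy=N[0]-N[3];print('yaws',[np.arctan2(v[1],v[0]) for v in(d,d2)],np.arctan2(-dy[0],dy[1]), [np.linalg.norm(v) for v in (d,d2,dy)])
E
python3 m1.py|sed '1,/-----/d'
```

```text
side red [313.59124088 222.86861314] [307 217  14  13 137]
knob [0.4816 0.1053 0.1922] 0.001051048712674676
green [[0.5714 0.0937 0.08  ]
 [0.5686 0.1325 0.08  ]] [0.57   0.1131 0.08  ]
gtri [0.5726 0.0938 0.0784] 0.0018510334075980367
gtri [0.5693 0.1326 0.0785] 0.0008962561563812384
bolts [[ 0.601   0.1607  0.008 ]
 [ 0.4711  0.1495  0.008 ]
 [ 0.4971 -0.1297  0.008 ]]
nest [[ 6.045e-01  9.300e-03  6.200e-02]
 [ 4.891e-01  6.000e-04  6.200e-02]
 [ 4.994e-01 -1.067e-01  6.200e-02]
 [ 6.151e-01 -1.008e-01  6.200e-02]] [ 0.552  -0.0494  0.062 ]
yaws [np.float64(0.07551371937134138), np.float64(0.05066921441394074)] 0.09582055348687347 [np.float64(0.11572599503591145), np.float64(0.11579032435549484), np.float64(0.11066863348009551)]
```

```bash
cat >> h.py <<'E'
U=np.array([[.996,-.090],[.090,.996]]); PIV=np.array([.5391,.1103]); NEST=np.array([.552,-.049])
def upt(c,x,y): return c+U@np.array([x,y])
def goal(xy,z,ang=None):
    s=env.observe();R=np.array(s['tool_rot']);p=np.array(s['position'])
    d=R.T@(np.array([xy[0],xy[1],z])-p); a=np.arctan2(R[1,2],R[0,2])
    y=0 if ang is None else -((ang-a+np.pi)%(2*np.pi)-np.pi)
    print('t',round(s['time_s'],2),'pos',p.round(4),'zang',round(a,4),'-> d',d.round(4),'yaw',round(y,4),'F',s['ft_force'].round(1),'w',round(s['grip_width'],4))
def st():
    s=env.observe();print('t',round(s['time_s'],2),s['position'].round(4),'F',s['ft_force'].round(1),'w',round(s['grip_width'],4),'q',s['q'].round(0))
E
python3 -c "
from h import *
goal(upt(PIV,-.12,0),.245,-1.481)"
```

```text
t 0.15 pos [ 0.1682 -0.5234  0.2449] zang -1.2601 -> d [ 5.000e-04  4.298e-01 -5.162e-01] yaw 0.2209 F [-1.   0.8  0.7] w 0.0853
```

```bash
python3 -m jog '[[-1,0,0.43,-0.516,0.22],[-1,0,0.43,-0.516,0.22],[-1,0,0.43,-0.516,0.22],[-1,0,0.43,-0.516,0.22],[-1,0,0.43,-0.516,0.22],[-1,0,0.43,-0.516,0.22],[-1,0,0.43,-0.516,0.22],[-1,0,0.43,-0.516,0.22],[-1,0,0.43,-0.516,0.22],[-1,0,0.43,-0.516,0.22],[-1,0,0.43,-0.516,0.22],[-1,0,0.43,-0.516,0.22],[-1,0,0.43,-0.516,0.22],[-1,0,0.43,-0.516,0.22],[-1,0,0.43,-0.516,0.22],[-1,0,0.43,-0.516,0.22],[-1,0,0.43,-0.516,0.22],[-1,0,0.43,-0.516,0.22]]' 40
python3 - <<'E'
from h import *
st();goal(upt(PIV,-.12,0),.184,-1.481)
snap('wrist','w1.png');snap('side','s1.png')
E
```

```text
time_s: 1.95
position: [0.4196, 0.0982, 0.2454]
tool_rot: [[0.0, 0.996, 0.089], [-0.0, 0.089, -0.996], [-1.0, 0.0, 0.0]]
ft_force: [0.8, 0.1, 1.2]
grip_width: -0.0001
t 1.95 [0.4196 0.0982 0.2454] F [0.8 0.1 1.2] w -0.0001 q [-3. 10. 92. -0. 79. 82.]
t 1.95 pos [0.4196 0.0982 0.2454] zang -1.4818 -> d [ 0.0614  0.0001 -0.0013] yaw -0.0008 F [0.8 0.1 1.2] w -0.0001
```

View pics/w1.png

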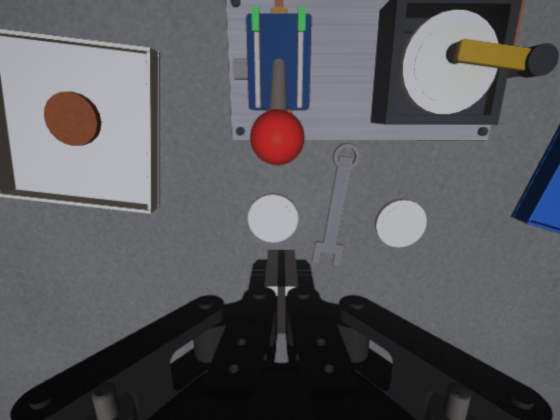

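View pics/s1.png

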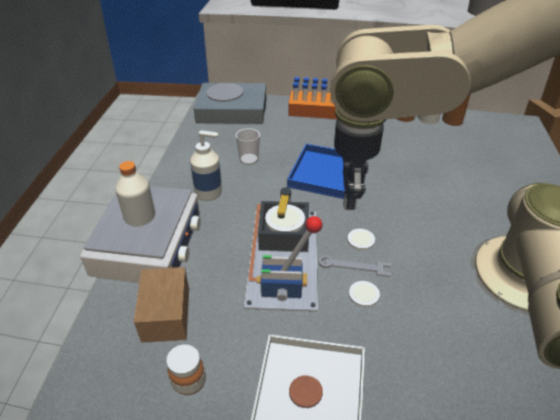

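Side view: the knob is at (314,223), still in place, and the gripper is clear of it. Wrist view: the knob at (277,137) is straight ahead of the closed fingers at (281,260). I'll lower and then push.

```bash
python3 -m jog '[[-1,0.04,0,0,0],[-1,0.061,0,0,0],[-1,0.061,0.02,0,0],[-1,0.061,0.04,0,0],[-1,0.061,0.055,0,0],[-1,0.061,0.07,0,0],[-1,0.061,0.085,0,0],[-1,0.061,0.1,0,0],[-1,0.061,0.11,0,0],[-1,0.061,0.12,0,0],[-1,0.061,0.13,0,0],[-1,0.061,0.14,0,0],[-1,0.061,0.15,0,0],[-1,0.061,0.155,0,0],[-1,0.061,0.155,0,0]]'
python3 - <<'E'
from h import *
st()
snap('side','s2.png');snap('wrist','w2.png')
E
```

```text
time_s: 3.55
position: [0.5749, 0.113, 0.1843]
tool_rot: [[0.001, 0.996, 0.09], [0.0, 0.09, -0.996], [-1.0, 0.001, 0.0]]
ft_force: [0.4, -0.3, 0.2]
grip_width: 0.0001
t 3.55 [0.5749 0.113  0.1843] F [ 0.4 -0.3  0.2] w 0.0001 q [-0. 28. 74.  0. 78. 84.]
```

View pics/s2.png

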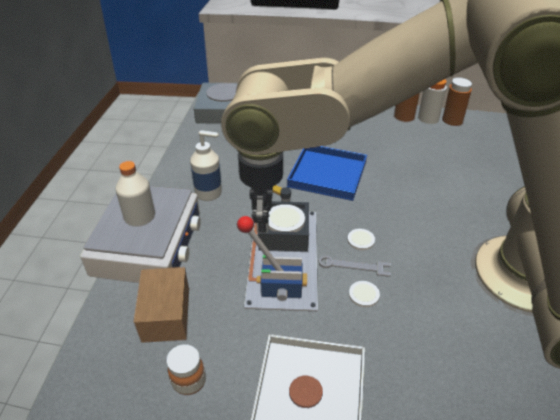

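View pics/w2.png

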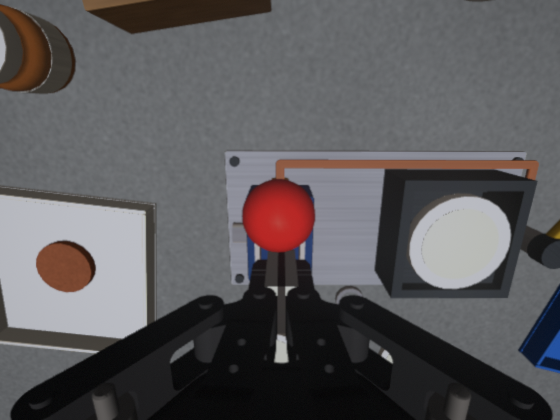

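The lever has snapped over: the knob is at (246,224) in the side view, the yellow arm is off the disc and the force is about zero. I'll measure the knob and refine the disc and nest from the wrist view.

```bash
python3 - <<'E'
from h import *
m=env.camera_model('wrist');ms=env.camera_model('side')
W=cv2.imread('pics/w2.png');S=cv2.imread('pics/s2.png')
def red(I):
    h=cv2.cvtColor(I,cv2.COLOR_BGR2HSV);k=cv2.inRange(h,(0,190,110),(6,255,255))|cv2.inRange(h,(174,170,90),(180,255,255))
    n,l,st,c=cv2.connectedComponentsWithStats(k)
    return [(c[i].round(1),st[i].tolist()) for i in range(1,n) if st[i,4]>80]
rw,rs=red(W),red(S);print(rw,rs)
for a in rw:
  for b in rs:
    p,e=tri(m,a[0],ms,b[0]);print('knob?',p.round(4),round(e,4), U.T@(p[:2]-PIV))
h=cv2.cvtColor(W,cv2.COLOR_BGR2HSV);k=cv2.inRange(h,(0,0,170),(180,70,255));k[:,:400]=0;k[:180]=0;k[300:]=0;k[:,515:]=0
cs,_=cv2.findContours(k,cv2.RETR_EXTERNAL,cv2.CHAIN_APPROX_NONE);c=max(cs,key=cv2.contourArea)
P=np.array([onz(m,*q[0],.062)[:2] for q in cv2.convexHull(c)]).astype(np.float32)
A=np.array([onz(m,*q[0],.062)[:2] for q in c]);
cc,r=cv2.minEnclosingCircle(P);print('disc',cc,r,A.mean(0))
E
```

```text
[(array([277.8, 218.2]), [244, 185, 69, 67, 3412])] []
disc (0.5516535639762878, -0.048954036086797714) 0.04438622668385506 [ 0.55279971 -0.04884324]
```

```bash
python3 -c "
from h import *
print(tri(env.camera_model('wrist'),(277.8,218.2),env.camera_model('side'),(246,224)))
goal(upt(NEST,.034,.004),.10,-1.481)"
```

```text
(array([0.60582446, 0.11743955, 0.18585697]), np.float64(0.0014175317183470107))
t 3.65 pos [0.5741 0.1131 0.1844] zang -1.48 -> d [ 0.0844 -0.0027  0.1555] yaw 0.001 F [-0.4 -0.4 -0.4] w -0.0002
```

The knob is 67 mm past the pivot, so the lever is at about 0.91 rad and in the notch. Now I'll go over to the well and down to just above the rim.

```bash
python3 -m jog '[[-1,0,-0.03,0,0],[-1,-0.05,-0.03,0,0],[-1,-0.05,-0.03,0.04,0],[-1,-0.05,-0.02,0.08,0],[-1,-0.05,-0.003,0.12,0],[-1,-0.02,-0.003,0.155,0],[-1,0.03,-0.003,0.155,0],[-1,0.075,-0.003,0.155,0],[-1,0.08,-0.003,0.155,0],[-1,0.08,-0.003,0.155,0]]'
python3 - <<'E'
from h import *
goal(upt(NEST,.034,.004),.039,-1.481)
snap('side','s3.png');snap('wrist','w3.png')
E
```

```text
time_s: 4.65
position: [0.5852, -0.0413, 0.1048]
tool_rot: [[-0.001, 0.996, 0.091], [0.0, 0.091, -0.996], [-1.0, -0.001, -0.0]]
ft_force: [0.7, 0.2, 0.5]
grip_width: -0.0
t 4.65 pos [ 0.5852 -0.0413  0.1048] zang -1.4798 -> d [0.0658 0.0002 0.0007] yaw 0.0012 F [0.7 0.2 0.5] w -0.0
```

View pics/w3.png

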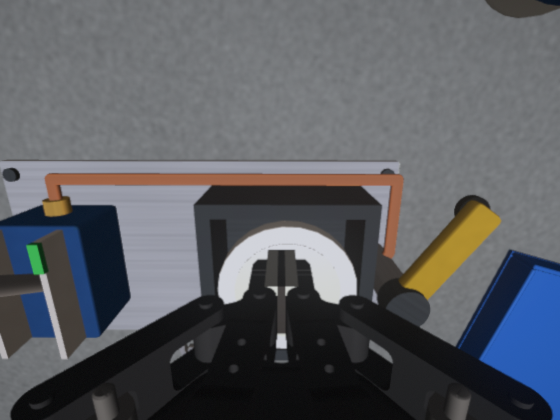

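View pics/s3.png

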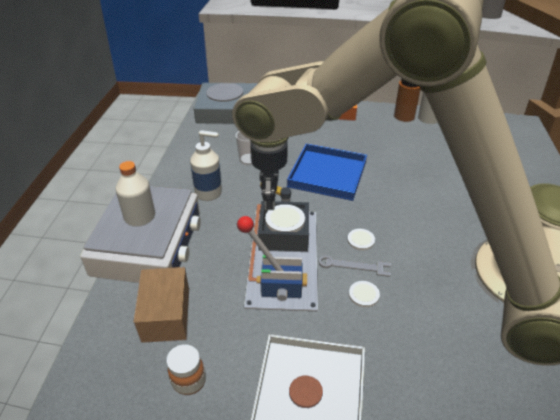

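Wrist view: the fingertips (281,260) are over the far part of the disc, inside the dark rim. The yellow arm (455,250) and post (405,305) are off to the side. I'll press in stages.

```bash
python3 -m jog '[[-1,0.015,0,0,0],[-1,0.025,0,0,0],[-1,0.032,0,0,0],[-1,0.038,0,0,0],[-1,0.044,0,0,0]]'; python3 -m jog '[[-1,0.006,0,0,0],[-1,0.012,0,0,0],[-1,0.018,0,0,0],[-1,0.022,0,0,0],[-1,0.022,0,0,0]]'
```

```text
time_s: 5.25
position: [0.5855, -0.0415, 0.0604]
tool_rot: [[0.001, 0.996, 0.091], [-0.0, 0.091, -0.996], [-1.0, 0.001, 0.0]]
ft_force: [0.1, -0.3, -0.1]
grip_width: 0.0001
time_s: 5.75
position: [0.5899, -0.0424, 0.0425]
tool_rot: [[0.014, 0.996, 0.09], [-0.003, 0.091, -0.996], [-1.0, 0.014, 0.004]]
ft_force: [7.7, 0.2, 21.3]
grip_width: -0.0
```

```bash
python3 - <<'E'
from h import *
st()
im,_=snap('wrist','w4.png');s,_=snap('side','s4.png')
cv2.imwrite('pics/s4z.png',cv2.resize(s[170:310,220:340,::-1],None,fx=5,fy=4.2,interpolation=3))
E
```

```text
t 5.75 [ 0.5899 -0.0424  0.0425] F [ 7.7  0.2 21.3] w -0.0 q [-16.  38.  83.   0.  58.  69.]
```

View pics/w4.png

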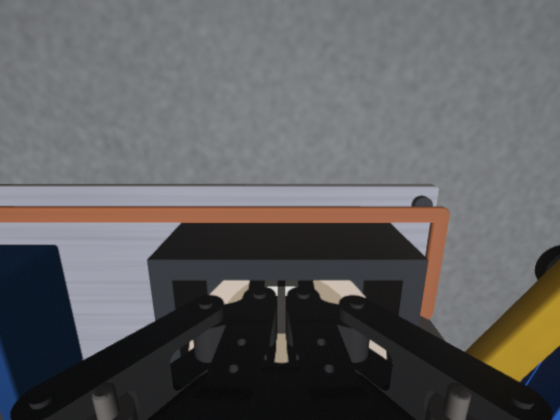

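View pics/s4z.png

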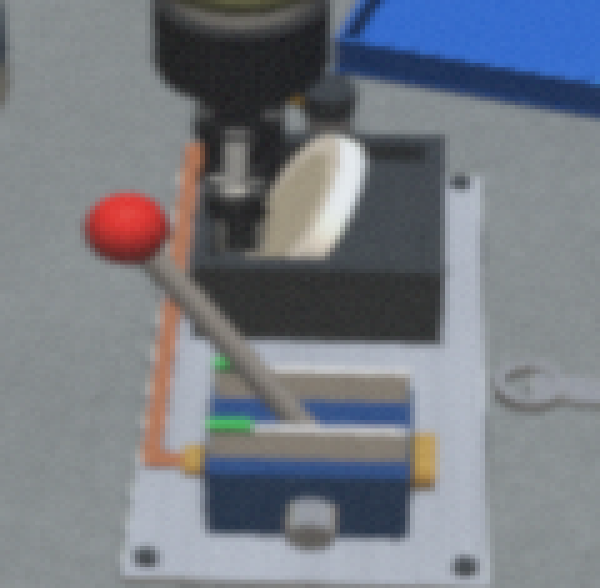

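Side crop: the disc is tipped steeply at about (320,195) in the crop. The fingers are wedged between it and the far wall (7.7 N in +x, 21 N upward). Withdrawing straight up.

```bash
python3 -m jog '[[-1,-0.005,0,0,0],[-1,-0.015,0,0,0],[-1,-0.03,0,0,0],[-1,-0.06,0,0,0],[-1,-0.1,0,0,0],[-1,-0.14,0,0,0],[-1,-0.14,0,0,0]]'; python3 - <<'E'
from h import *
st()
im,_=snap('wrist','w5.png');s,_=snap('side','s5.png')
cv2.imwrite('pics/s5z.png',cv2.resize(s[170:310,220:340,::-1],None,fx=5,fy=4.2,interpolation=3))
E
```

```text
time_s: 6.55
position: [0.5867, -0.0418, 0.1837]
tool_rot: [[0.008, 0.996, 0.091], [-0.002, 0.091, -0.996], [-1.0, 0.008, 0.003]]
ft_force: [1.3, -1.1, -0.4]
grip_width: -0.0001
t 6.55 [ 0.5867 -0.0418  0.1837] F [ 1.3 -1.1 -0.4] w -0.0001 q [-16.  28.  74.  -0.  77.  69.]
```

View pics/w5.png

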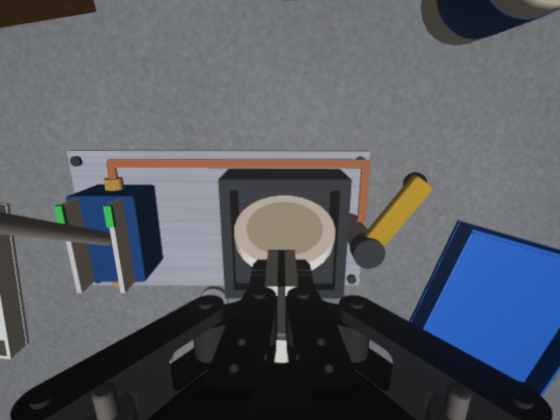

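View pics/s5z.png

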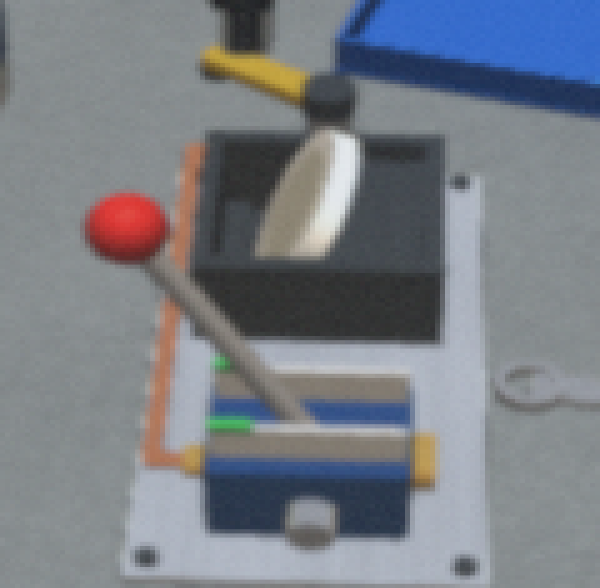

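The disc stays leaning steeply with its near edge raised, at crop (345,130) in the side view, and the lever is still over. Next I'll work out where the raised edge is.

```bash
python3 - <<'E'
from h import *
ms=env.camera_model('side')
n=U[:,1]
for x,y in((325,131),(340,129),(357,140)):
    o,d=ray(ms,220+x/5-.4,170+y/4.2-.4)
    t=((NEST-o[:2])@n)/(d[:2]@n);p=o+t*d;print(p.round(4),(U.T@(p[:2]-NEST)).round(4))
snap('top','t5.png')
T=cv2.imread('pics/t5.png');cv2.imwrite('pics/t5z.png',cv2.resize(T[175:260,260:360],None,fx=6,fy=6,interpolation=3))
E
```

```text
[ 0.5544 -0.0488  0.1085] [ 0.0024 -0.    ]
[ 0.5478 -0.0494  0.1101] [-0.0042 -0.    ]
[ 0.5402 -0.0501  0.1028] [-0.0118 -0.    ]
```

View pics/t5z.png

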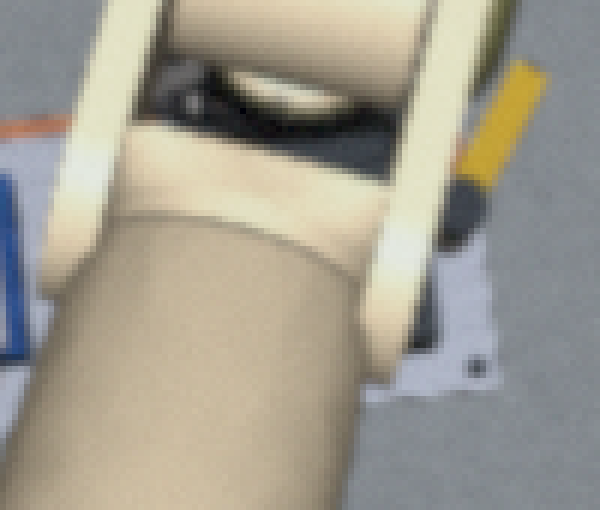

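```bash
python3 -c "
from h import *
goal(upt(NEST,-.005,0),.165,.09)"
```

```text
t 6.7 pos [ 0.5845 -0.0413  0.1776] zang -1.4801 -> d [ 0.0126 -0.038   0.0047] yaw -1.5701 F [ 0.1  1.2 -1.2] w 0.0001
```

```bash
python3 -m jog '[[0,-0.02,-0.038,0.005,-0.3],[0,-0.02,-0.038,0.005,-0.6],[0,-0.02,-0.038,0.005,-0.9],[0,-0.02,-0.038,0.005,-1.2],[0,-0.02,-0.038,0.005,-1.57],[0,-0.02,-0.038,0.005,-1.57],[0,-0.02,-0.038,0.005,-1.57],[0,-0.02,-0.038,0.005,-1.57],[0.1,0.012,-0.038,0.005,-1.57],[0.1,0.012,-0.038,0.005,-1.57],[0.1,0.012,-0.038,0.005,-1.57],[0.1,0.012,-0.038,0.005,-1.57],[0.1,0.012,-0.038,0.005,-1.57],[0.1,0.012,-0.038,0.005,-1.57]]'
python3 - <<'E'
from h import *
st()
goal(upt(NEST,-.005,0),.078,.09)
im,_=snap('wrist','w6.png');s,_=snap('side','s6.png')
cv2.imwrite('pics/s6z.png',cv2.resize(s[170:310,220:340,::-1],None,fx=5,fy=4.2,interpolation=3))
E
```

```text
time_s: 8.1
position: [0.5476, -0.0498, 0.1659]
tool_rot: [[-0.001, -0.088, 0.996], [0.0, 0.996, 0.088], [-1.0, 0.0, -0.001]]
ft_force: [-0.7, 0.1, 0.4]
grip_width: 0.0469
t 8.1 [ 0.5476 -0.0498  0.1659] F [-0.7  0.1  0.4] w 0.0469 q [-18.  26.  82.   0.  72. -23.]
t 8.1 pos [ 0.5476 -0.0498  0.1659] zang 0.0884 -> d [ 0.0879  0.0004 -0.0005] yaw -0.0016 F [-0.7  0.1  0.4] w 0.0469
```

View pics/w6.png

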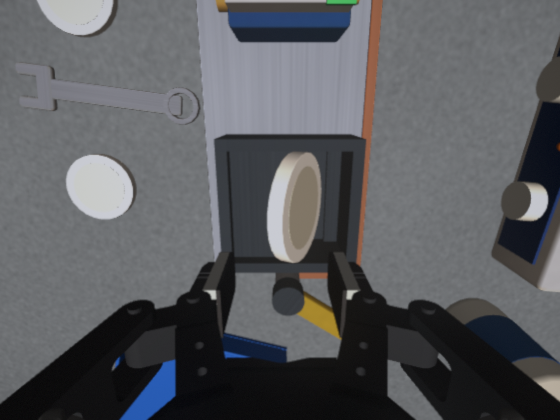

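View pics/s6z.png

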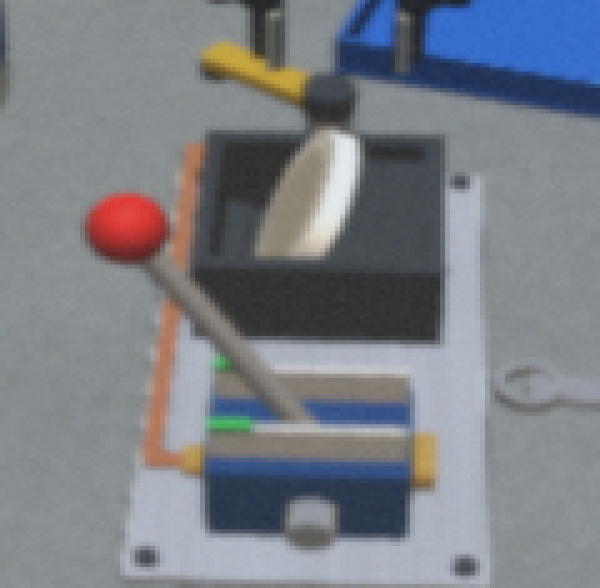

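```bash
python3 - <<'E'
from h import *
m=env.camera_model('wrist')
for u,v,z in((268,215,.081),(285,215,.087),(292,152,.055),(284,262,.055),(321,180,.01),(216,200,.062),(364,200,.062)):
    p=onz(m,u,v,z);print(u,v,z,p.round(4),(U.T@(p[:2]-NEST)).round(4))
E
```

```text
268 215 0.081 [ 0.538  -0.0477  0.081 ] [-0.0139  0.0026]
285 215 0.087 [ 0.5501 -0.0446  0.087 ] [-0.0015  0.0046]
292 152 0.055 [ 0.5521 -0.0037  0.055 ] [0.0042 0.0451]
284 262 0.055 [ 0.5547 -0.0982  0.055 ] [-0.0018 -0.0492]
321 180 0.01 [ 0.584  -0.0328  0.01  ] [0.0334 0.0133]
216 200 0.062 [ 0.496  -0.0455  0.062 ] [-0.0555  0.0086]
364 200 0.062 [ 0.612 -0.035  0.062] [0.061  0.0085]
```

Wrist view: the raised edge runs from (268,215) to (285,215), i.e. x = -14 to -2 mm in the unit frame. That matches the 60° lean, and it sits midway between the open fingers. I'll descend, then close gently.

```bash
python3 -m jog '[[0.1,0.04,0,0,0],[0.1,0.07,0,0,0],[0.1,0.082,0,0,0],[0.1,0.088,0,0,0],[0.1,0.088,0,0,0]]' 30
python3 - <<'E'
from h import *
im,_=snap('wrist','w7.png')
E
```

```text
time_s: 8.7
position: [0.5481, -0.0499, 0.0786]
tool_rot: [[0.0, -0.09, 0.996], [-0.0, 0.996, 0.09], [-1.0, -0.0, 0.0]]
ft_force: [0.2, -0.3, -0.1]
grip_width: 0.047
```

View pics/w7.png

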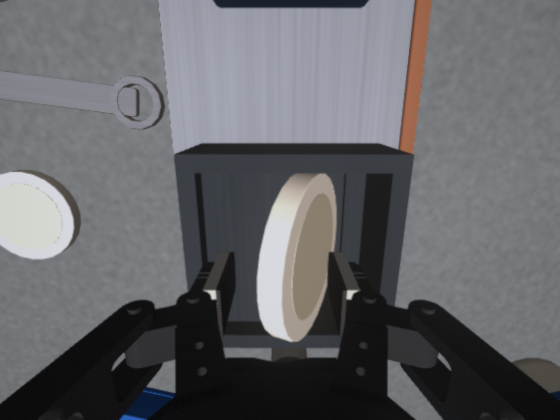

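The disc stands between the fingers, with both free on either side (left pad at (225,275), right pad at (340,275)). Closing.

```bash
python3 -m jog '[[-0.3,0,0,0,0],[-0.5,0,0,0,0],[-0.6,0,0,0,0],[-0.7,0,0,0,0],[-0.8,0,0,0,0],[-1,0,0,0,0],[-1,0,0,0,0],[-1,0,0,0,0]]' 30
python3 - <<'E'
from h import *
im,_=snap('wrist','w8.png');st();s,_=snap('side','s8.png')
cv2.imwrite('pics/s8z.png',cv2.resize(s[170:310,220:340,::-1],None,fx=5,fy=4.2,interpolation=3))
E
```

```text
time_s: 9.55
position: [0.5504, -0.0503, 0.0806]
tool_rot: [[0.008, -0.09, 0.996], [-0.002, 0.996, 0.09], [-1.0, -0.002, 0.008]]
ft_force: [4.7, 0.5, 6.4]
grip_width: 0.0212
t 9.6 [ 0.5504 -0.0503  0.0806] F [ 4.1 -0.3  6.4] w 0.0215 q [-18.  32.  88.   0.  60. -23.]
```

View pics/w8.png

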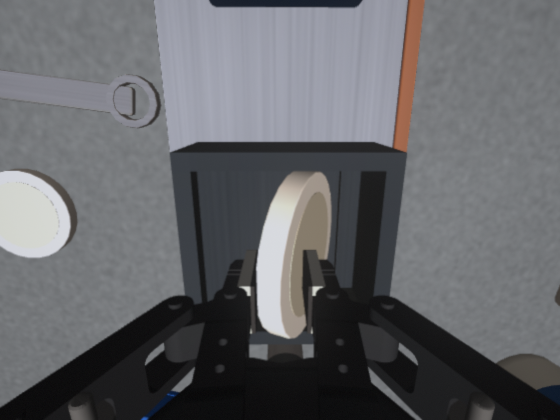

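View pics/s8z.png

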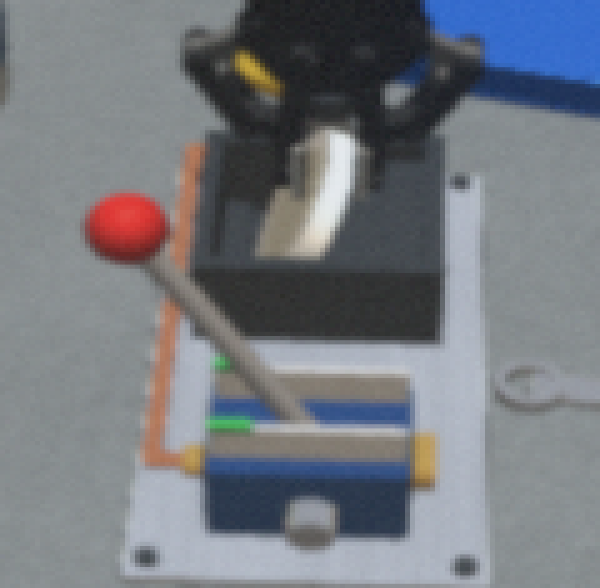

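It is held diagonally (width 21 mm). I'll lift a little so the disc can swing flat between the pads, and firm the grip.

```bash
python3 -m jog '[[-1,-0.003,0,0,0],[-1,-0.006,0,0,0],[-1,-0.01,0,0,0],[-1,-0.01,0,0,0],[-1,-0.01,0,0,0],[-1,-0.01,0,0,0]]' 60
python3 - <<'E'
from h import *
im,_=snap('wrist','w9.png');st();s,_=snap('side','s9.png')
cv2.imwrite('pics/s9z.png',cv2.resize(s[170:310,220:340,::-1],None,fx=5,fy=4.2,interpolation=3))
E
```

```text
time_s: 10.25
position: [0.5547, -0.0507, 0.0915]
tool_rot: [[0.02, -0.089, 0.996], [-0.003, 0.996, 0.089], [-1.0, -0.005, 0.019]]
ft_force: [22.0, 3.0, -1.0]
grip_width: 0.013
t 10.3 [ 0.5547 -0.0507  0.0915] F [22.1  3.  -2.3] w 0.0129 q [-17.  31.  87.   0.  61. -23.]
```

View pics/s9z.png

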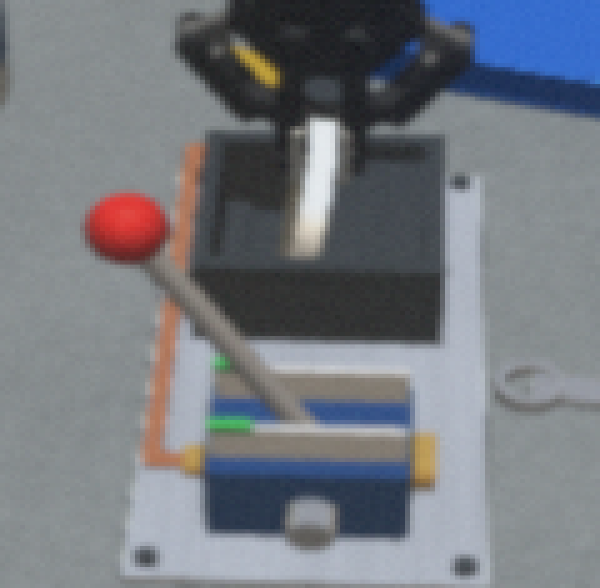

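View pics/w9.png

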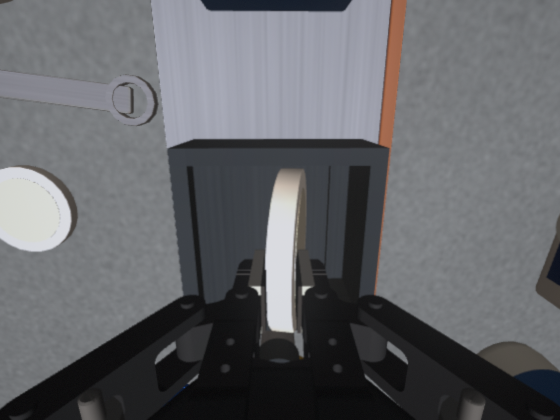

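The disc is now flat between the pads (13 mm) and upright, with 22 N sideways from the shelf. I'll relieve that while lifting.

```bash
python3 -m jog '[[-1,-0.003,0,0.004,0],[-1,-0.008,0,0.007,0],[-1,-0.02,0,0.008,0],[-1,-0.035,0,0.008,0],[-1,-0.055,0,0.008,0],[-1,-0.08,0,0.008,0],[-1,-0.11,0,0.008,0],[-1,-0.13,0,0.008,0],[-1,-0.13,0,0.008,0]]' 70
python3 - <<'E'
from h import *
goal([.465,-.3055],.21,-.2)
im,_=snap('wrist','w10.png');st();s,_=snap('side','s10.png')
E
```

```text
time_s: 11.25
position: [0.5567, -0.0493, 0.2213]
tool_rot: [[0.006, -0.09, 0.996], [-0.002, 0.996, 0.09], [-1.0, -0.002, 0.006]]
ft_force: [0.2, -0.0, -2.1]
grip_width: 0.011
t 11.25 pos [ 0.5567 -0.0493  0.2213] zang 0.0901 -> d [ 0.0113 -0.2469 -0.1144] yaw 0.2901 F [ 0.2 -0.  -2.1] w 0.011
t 11.3 [ 0.5559 -0.0491  0.2192] F [-0.5  0.  -3. ] w 0.0105 q [-17.  24.  76.   0.  80. -22.]
```

View pics/s10.png

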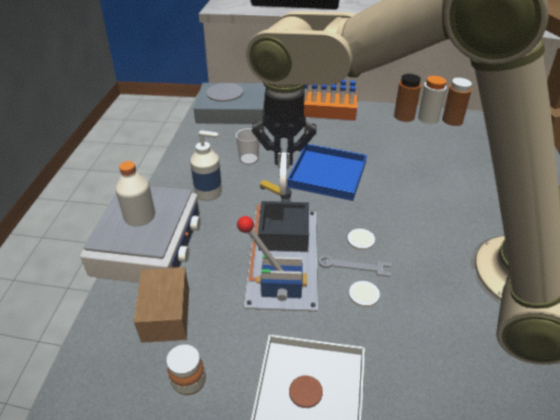

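View pics/w10.png

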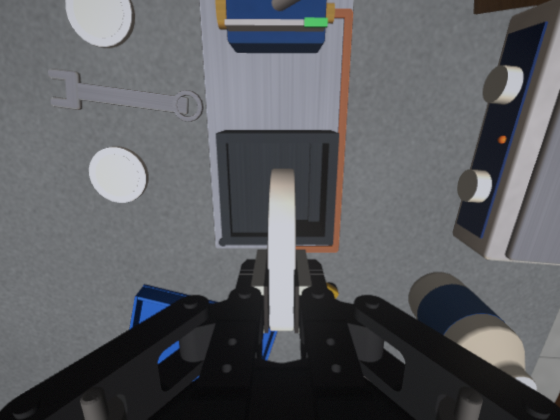

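The disc is clear of the nest and hangs upright in the pads: the side view shows it at (284,170), the nest is empty and the lever is still over. I'll estimate its lower edge, then carry it to the tray.

```bash
python3 - <<'E'
from h import *
ms=env.camera_model('side');S=cv2.imread('pics/s10.png')
cv2.imwrite('pics/s10z.png',cv2.resize(S[120:220,240:340],None,fx=6,fy=6,interpolation=3))
for v in(190,192,194,196,198):
    o,d=ray(ms,284,v);t=(-.0488-o[1])/d[1];print(v,(o+t*d).round(4))
goal([.415,-.2954],.21,-.2)
E
```

```text
190 [ 0.556  -0.0488  0.1389]
192 [ 0.5559 -0.0488  0.1334]
194 [ 0.5559 -0.0488  0.1277]
196 [ 0.5559 -0.0488  0.1221]
198 [ 0.5558 -0.0488  0.1164]
t 11.35 pos [ 0.5554 -0.049   0.2178] zang 0.0899 -> d [ 0.0078 -0.2327 -0.162 ] yaw 0.2899 F [-0.1 -0.6 -1.9] w 0.0107
```

View pics/s10z.png

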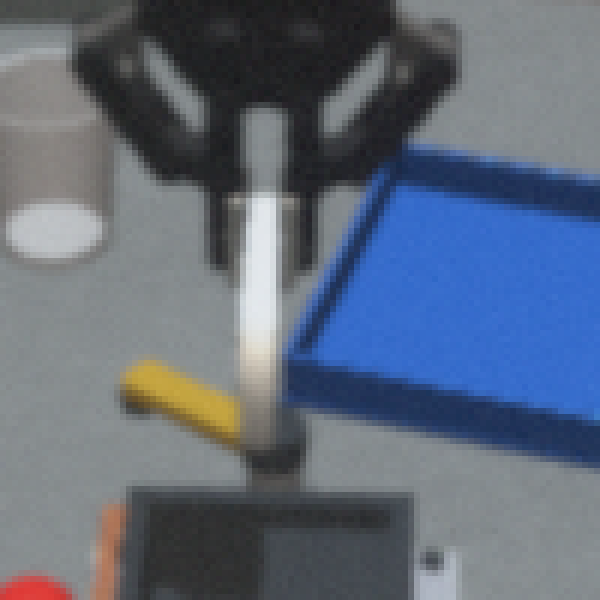

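```bash
python3 - <<'E'
from h import *
ms=env.camera_model('side')
a=[]
for v in(152.5,195):
    o,d=ray(ms,284,v);a.append(np.arctan2(d[2],-d[1]))
D=.748+.049
print(np.degrees(a),'half',(a[0]-a[1])/2,'exp',.045/np.hypot(D,.6),'zc',.785+D*np.tan(sum(a)/2))
E
```

```text
[-34.52665659 -39.64371213] half 0.04465473353878846 exp 0.04510818639634633 zc 0.18255753974838151
```

The silhouette's half-angle matches the 90 mm disc. Its centre is 37 mm below the TCP, so its lower edge meets the tray floor at TCP z of about 0.086. Carrying it over.

```bash
python3 -m jog '[[-1,0,-0.02,-0.014,0.03],[-1,0,-0.05,-0.035,0.08],[-1,0,-0.08,-0.056,0.14],[-1,0,-0.11,-0.077,0.2],[-1,0,-0.14,-0.098,0.25],[-1,0,-0.17,-0.118,0.29],[-1,0,-0.2,-0.139,0.29],[-1,0,-0.22,-0.153,0.29],[-1,0,-0.233,-0.162,0.29],[-1,0.03,-0.233,-0.162,0.29],[-1,0.06,-0.233,-0.162,0.29],[-1,0.09,-0.233,-0.162,0.29],[-1,0.11,-0.233,-0.162,0.29],[-1,0.11,-0.233,-0.162,0.29],[-1,0.11,-0.233,-0.162,0.29]]'
python3 - <<'E'
from h import *
goal([.415,-.2954],.087,-.2)
s,m=snap('side','s11.png');cv2.imwrite('pics/s11z.png',cv2.resize(s[80:220,250:390,::-1],None,fx=4.2,fy=4.2,interpolation=3))
im,_=snap('wrist','w11.png')
E
```

```text
time_s: 12.85
position: [0.4152, -0.2956, 0.108]
tool_rot: [[-0.001, 0.199, 0.98], [0.001, 0.98, -0.199], [-1.0, 0.001, -0.001]]
ft_force: [-0.5, 0.5, -2.0]
grip_width: 0.0108
t 12.85 pos [ 0.4152 -0.2956  0.108 ] zang -0.2 -> d [ 0.021   0.0001 -0.0003] yaw -0.0 F [-0.5  0.5 -2. ] w 0.0108
```

View pics/s11z.png

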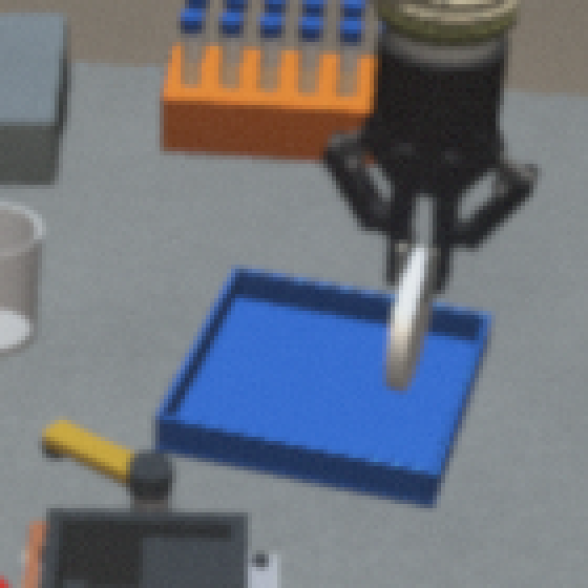

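View pics/w11.png

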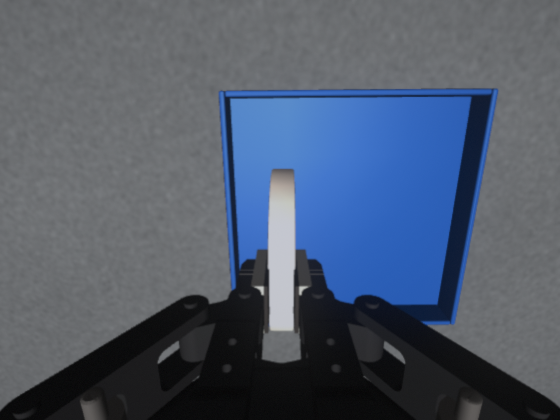

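The disc is over the tray's near side and square to it: wrist view, disc at (282,250), tray spanning (222–496, 90–323). Lowering until it touches.

```bash
python3 -m jog '[[-1,0.01,0,0,0],[-1,0.016,0,0,0],[-1,0.018,0,0,0],[-1,0.018,0,0,0]]'; python3 -m jog '[[-1,0.002,0,0,0],[-1,0.003,0,0,0],[-1,0.003,0,0,0]]'
```

```text
time_s: 13.35
position: [0.4153, -0.2956, 0.09]
tool_rot: [[-0.0, 0.199, 0.98], [0.001, 0.98, -0.199], [-1.0, 0.0, -0.001]]
ft_force: [1.0, -0.6, -3.1]
grip_width: 0.0106
time_s: 13.65
position: [0.4154, -0.2957, 0.0873]
tool_rot: [[-0.0, 0.199, 0.98], [0.0, 0.98, -0.199], [-1.0, 0.0, -0.0]]
ft_force: [0.2, -1.1, -0.8]
grip_width: 0.0106
```

```bash
python3 -m jog '[[-1,0.001,0,0,0],[-1,0.001,0,0,0]]'; python3 -m jog '[[-1,0.001,0,0,0],[-1,0.001,0,0,0]]';python3 -m jog '[[-1,0.001,0,0,0],[-1,0.001,0,0,0]]'
```

```text
time_s: 13.85
position: [0.4154, -0.2957, 0.0863]
tool_rot: [[-0.0, 0.199, 0.98], [0.0, 0.98, -0.199], [-1.0, 0.0, -0.0]]
ft_force: [-0.5, 0.3, -1.7]
grip_width: 0.0105
time_s: 14.05
position: [0.4153, -0.2957, 0.0852]
tool_rot: [[-0.0, 0.199, 0.98], [0.0, 0.98, -0.199], [-1.0, 0.0, -0.0]]
ft_force: [0.6, 0.6, -2.0]
grip_width: 0.0105
time_s: 14.25
position: [0.4154, -0.2957, 0.0842]
tool_rot: [[-0.0, 0.199, 0.98], [0.0, 0.98, -0.199], [-1.0, 0.0, -0.0]]
ft_force: [-0.7, 0.0, -3.0]
grip_width: 0.0105
```

```bash
python3 -m jog '[[-1,0.001,0,0,0],[-1,0.002,0,0,0]]'; python3 -m jog '[[-1,0.001,0,0,0],[-1,0.002,0,0,0]]';python3 -m jog '[[-1,0.001,0,0,0],[-1,0.001,0,0,0]]'
```

```text
time_s: 14.45
position: [0.4156, -0.296, 0.0828]
tool_rot: [[0.001, 0.199, 0.98], [-0.001, 0.98, -0.199], [-1.0, -0.001, 0.001]]
ft_force: [-1.8, 1.4, 12.5]
grip_width: 0.0105
time_s: 14.65
position: [0.4159, -0.2968, 0.0825]
tool_rot: [[0.002, 0.198, 0.98], [-0.004, 0.98, -0.198], [-1.0, -0.003, 0.003]]
ft_force: [-6.0, 2.5, 29.8]
grip_width: 0.0109
time_s: 14.85
position: [0.416, -0.2969, 0.0825]
tool_rot: [[0.003, 0.198, 0.98], [-0.004, 0.98, -0.198], [-1.0, -0.004, 0.003]]
ft_force: [-6.4, 1.5, 30.1]
grip_width: 0.0107
```

It touched at TCP z of about 0.083 (now 30 N down). I'll relieve the pressure, then open slowly while shifting forward so that the rear pad stays against the disc.

```bash
python3 -m jog '[[-1,-0.003,0,0,0],[-1,-0.003,0,0,0],[-0.65,-0.003,0,0.002,0],[-0.55,-0.003,0,0.004,0],[-0.45,-0.003,0,0.006,0],[-0.35,-0.003,0,0.009,0],[-0.25,-0.003,0,0.011,0],[-0.15,-0.003,0,0.013,0],[-0.05,-0.003,0,0.016,0],[0.05,-0.003,0,0.018,0],[0.05,-0.003,0,0.018,0],[0.05,-0.003,0,0.018,0]]' 30
python3 - <<'E'
from h import *
st()
s,m=snap('side','s12.png');cv2.imwrite('pics/s12z.png',cv2.resize(s[80:220,250:390,::-1],None,fx=4.2,fy=4.2,interpolation=3))
im,_=snap('wrist','w12.png')
E
```

```text
time_s: 16.05
position: [0.433, -0.2993, 0.0823]
tool_rot: [[-0.0, 0.199, 0.98], [0.0, 0.98, -0.199], [-1.0, 0.0, -0.0]]
ft_force: [0.2, 0.5, -0.1]
grip_width: 0.045
t 16.05 [ 0.433  -0.2993  0.0823] F [ 0.2  0.5 -0.1] w 0.045 q [-48.  30.  92.   0.  59. -36.]
```

View pics/s12z.png

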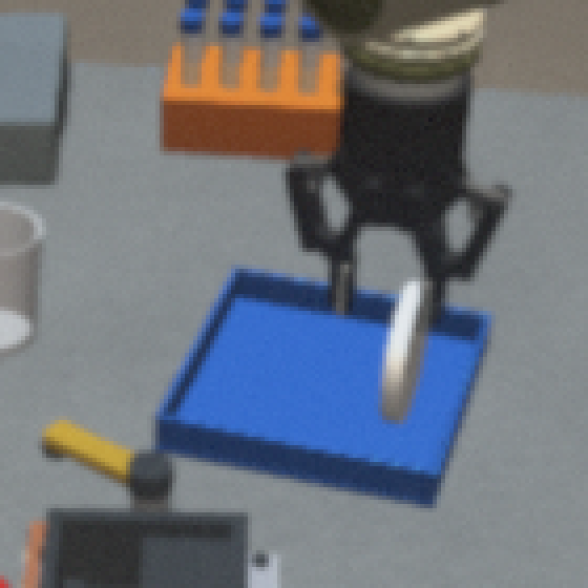

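View pics/w12.png

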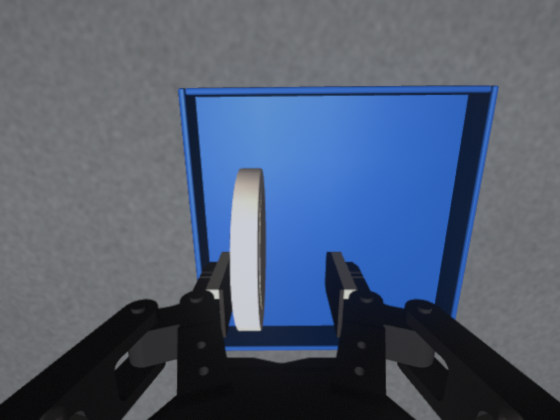

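As planned, the disc stands on the tray floor against the rear (left) pad at (248,250) in the wrist view. I'll push it over gently so it leans on the front pad.

```bash
python3 -m jog '[[0.05,0,0,0.003,0],[0.05,0,0,0.006,0],[0.05,0,0,0.009,0],[0.05,0,0,0.012,0],[0.05,0,0,0.014,0],[0.05,0,0,0.016,0],[0.05,0,0,0.016,0],[0.05,0,0,0.016,0],[0.05,0,0,0.016,0]]'
python3 - <<'E'
from h import *
st()
im,_=snap('wrist','w13.png')
E
```

```text
time_s: 17.05
position: [0.4487, -0.3026, 0.0824]
tool_rot: [[0.0, 0.199, 0.98], [-0.0, 0.98, -0.199], [-1.0, -0.0, 0.0]]
ft_force: [1.8, -0.7, -0.1]
grip_width: 0.0447
t 17.05 [ 0.4487 -0.3026  0.0824] F [ 1.8 -0.7 -0.1] w 0.0447 q [-47.  31.  89.   0.  60. -35.]
```

View pics/w13.png

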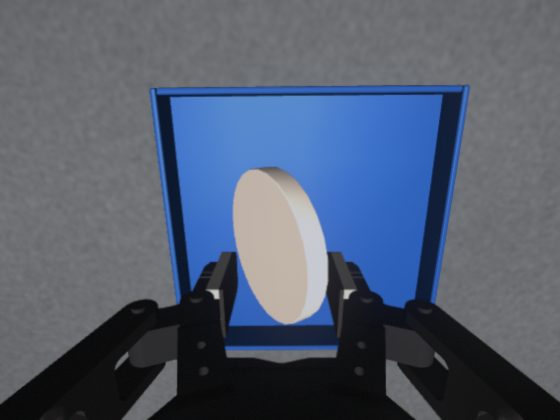

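The disc leans on the front (right) pad. Now I'll let it down by opening, moving forward and lowering together.

```bash
python3 -m jog '[[0.1,0.01,0,0.001,0],[0.2,0.02,0,0.003,0],[0.3,0.03,0,0.005,0],[0.4,0.037,0,0.007,0],[0.5,0.043,0,0.009,0],[0.6,0.048,0,0.011,0],[0.7,0.052,0,0.013,0],[0.8,0.055,0,0.015,0],[0.9,0.057,0,0.016,0],[1,0.058,0,0.016,0],[1,0.058,0,0.016,0],[1,0.058,0,0.016,0]]'
python3 - <<'E'
from h import *
st()
im,_=snap('wrist','w14.png')
s,m=snap('side','s14.png');cv2.imwrite('pics/s14z.png',cv2.resize(s[80:220,250:390,::-1],None,fx=4.2,fy=4.2,interpolation=3))
E
```

```text
time_s: 18.3
position: [0.4644, -0.3057, 0.0245]
tool_rot: [[0.0, 0.199, 0.98], [-0.0, 0.98, -0.199], [-1.0, -0.0, 0.0]]
ft_force: [-0.7, 0.8, 0.5]
grip_width: 0.0853
t 18.3 [ 0.4644 -0.3057  0.0245] F [-0.7  0.8  0.5] w 0.0853 q [-46.  37.  90.  -0.  53. -34.]
```

View pics/w14.png

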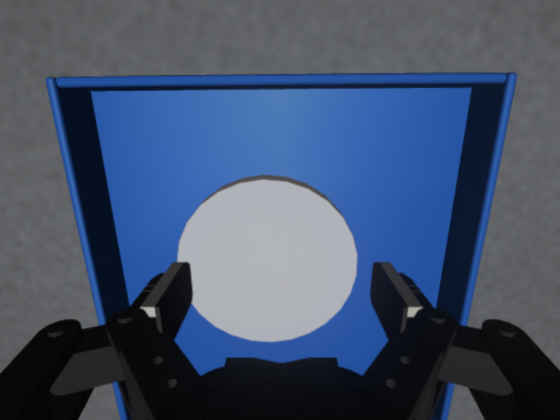

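View pics/s14z.png

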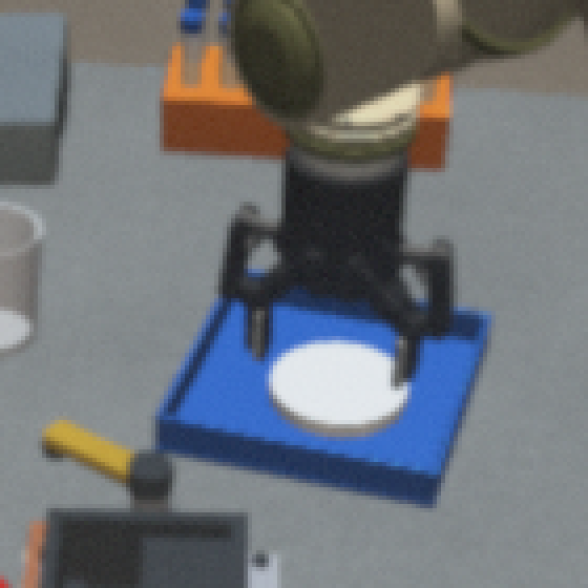

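The disc lies flat in the tray between the open fingers, with its centre at (268,258) in the wrist view. I'll withdraw straight up and measure.

```bash
python3 -m jog '[[1,-0.01,0,0,0],[1,-0.03,0,0,0],[1,-0.07,0,0,0],[1,-0.11,0,0,0],[1,-0.15,0,0,0],[1,-0.2,0,0,0],[1,-0.2,0,0,0],[1,-0.2,0,0,0],[1,-0.2,0,0,0],[1,-0.2,0,0,0]]'
python3 - <<'E'
from h import *
st()
m=env.camera_model('wrist');im,_=snap('wrist','w15.png')
s,_=snap('side','s15.png'); t,_=snap('top','t15.png')
W=im[:,:,::-1];h=cv2.cvtColor(np.ascontiguousarray(W),cv2.COLOR_BGR2HSV);k=cv2.inRange(h,(0,0,110),(180,70,255))
cs,_=cv2.findContours(k,cv2.RETR_EXTERNAL,cv2.CHAIN_APPROX_NONE)
tc=np.array([.4652,-.3055]);R=np.array([[np.cos(-.2),-np.sin(-.2)],[np.sin(-.2),np.cos(-.2)]])
for c in cs:
    if 800<cv2.contourArea(c)<40000:
        P=np.array([onz(m,*q[0],.016)[:2] for q in c]).astype(np.float32);cc,r=cv2.minEnclosingCircle(P)
        print('blob',c.mean((0,1)).round(0),np.round(cc,4),round(r,4),'tray frame',(R.T@(np.array(cc)-tc)).round(4))
E
```

```text
time_s: 19.4
position: [0.464, -0.3054, 0.2232]
tool_rot: [[-0.002, 0.199, 0.98], [0.002, 0.98, -0.199], [-1.0, 0.001, -0.002]]
ft_force: [-0.9, -0.6, 0.1]
grip_width: 0.0852
t 19.4 [ 0.464  -0.3054  0.2232] F [-0.9 -0.6  0.1] w 0.0852 q [-46.  23.  76.  -0.  81. -34.]
blob [484. 176.] [ 0.6858 -0.3432] 0.0225 tray frame [0.2237 0.0068]
blob [275. 180.] [ 0.4581 -0.3026] 0.0451 tray frame [-0.0076  0.0014]
```

View pics/w15.png

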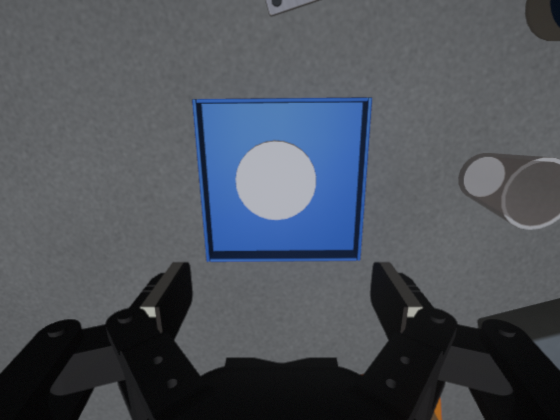

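View pics/s15.png

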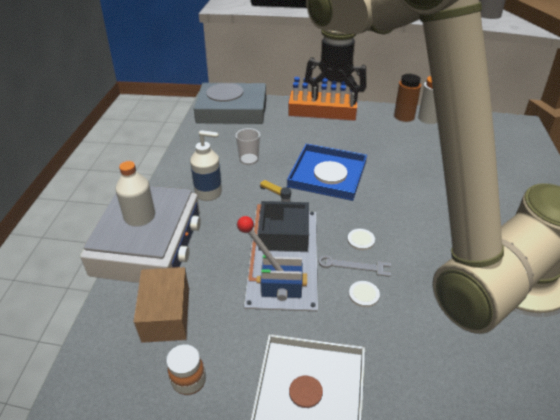

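The disc lies flat about 8 mm from the tray's centre, and its measured radius is 45 mm. The lever is still in float, nothing else has moved and the arm is clear. Handing in.

```bash
python3 -c "
from rig import env
print(env.close_job())"
```

```text
the job is handed in; nothing more can be done
None
```

I did all the steps and handed the job in after about 20 s of robot time; no verdict was reported.

- **Lever:** I pushed it past the detent with the closed fingers. It measured about 0.91 rad right after the push. In the last side picture the knob sits at the same spot, (246,224), so it is still in the float notch.
- **Disc out of the nest:** I tipped the disc by pressing its far edge. I gripped the raised edge, let the disc swing upright between the pads, and lifted it clear. I then carried it to the tray.
- **Disc into the tray:** I stood the disc on its edge on the tray floor and let it lean on the front pad. I eased it down by opening and lowering together; nothing watched its last few centimetres. My last check put its centre at (-8, +1) mm in the tray frame. Its measured radius was 45.1 mm, as it should be if it lies flat.
- **Other things on the bench:** The others look unmoved in the last side picture, though I compared them only by eye. The gripper ended 0.22 m up with only noise-level force.

The highest forces I read were about 30 N when the disc touched the tray floor and 22 N sideways against the nest shelf while gripping. No check failed. The only disagreement was that the finger opening read 10.5–11 mm on the 12 mm disc.

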